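Tip the coin weight out of the tray and onto the load cell

ROBOT

A 7-joint arm with a two-finger parallel gripper is mounted at the origin on the work surface. World frame = base frame: x ahead of the robot, y to its left, z up, the work surface at z = 0. Lengths are in mm, angles in rad, forces in N, time in s.
With the tool pointing down it reaches from about 425 to 800 mm from the base axis. Payload 8.3 kg.
Tool frame: the origin (TCP) lies on the centre line of the jaws, within the pads' length; the fingertips stand 22 mm ahead of it and the grasp point (between the pads) lies 3 mm ahead of it; z points along the fingers, y is the line along which they close (so a half turn about z gives the same grasp; the last joint's range is limited). The gripper opens to 85 mm and grips with 20 to 120 N. Pads are 22 mm wide; open, the fingers measure 114 mm over their backs; the gripper's body (76 mm by 85 mm) begins 54 mm behind the grasp point. The pads swing forward as they close: fully open they stand 13 mm farther back than shut.
Start: joints at [-1.409, 0.383, 0.016, 1.37, -0.006, 1.388, -0.046], TCP at [139.269, 609.269, 253.279] pointing down, gripper open.
Joint ranges: [-2.95, 2.95], [-0.25, 2.06], [-1.52, 1.56], [0.18, 2.33], [-1.44, 4.58], [0.02, 2.06], [-3.01, 3.01]. Speed limits (rad/s): [2.39, 2.39, 3.01, 3.01, 3.14, 3.14, 3.14].

INTERFACE

Orientations are given as [roll, pitch, yaw] about the fixed x, y, z axes, in that order (R = Rz(yaw) Ry(pitch) Rx(roll)).
In Python, from cell import env, cams, telemetry gives the robot as it stands. The module is installed in compiled form; this text tells all that it offers. Calls block until the motion is done:
- env.move_ptp(position, orientation): joint-space move of the TCP to a pose.
- env.servo_line(position, v=150, attitude=None, max_force=None): straight line of the TCP; attitude=None keeps the orientation; v is the mean speed in mm/s. With max_force (N) it stops when the force on the tool has changed by that much, and returns True; else False.
- env.move_joints(angles): joint-space move.
- env.set_gripper(opening, newtons=None): finger opening in mm; newtons is the grip in N (None keeps the last); returns when the fingers have stopped.
- env.sleep(seconds).
- env.solve_ik(position, orientation): joint angles nearest the present ones, or None.
- cams.snapshot(name): name is "scene" or "top" or "wrist"; returns the picture (400x640x3 uint8, blue, green, red); there is no depth.
- cams.camera_info(name): a dict with "fx", "fy", "cx", "cy" (pixels), "R" (3x3) and "t" (3): a world point X has camera coordinates R X + t. Camera axes: x right, y down, z forward; pixel columns grow to the right and rows downward; lengths in mm; the calibration is good to about 2 mm. A picture is of the moment at which its call begins: read the wrist's pose just before it. camera_info takes no time and is no camera call; for the wrist camera it gives the pose at the moment of the call.
A pose or a line that the arm cannot do raises env.MotionError and nothing moves.
- env.finish_job(): hands the job in; it is judged then, once.
Readings, each from a call of its own:
- telemetry.current_time_s(): time.
- telemetry.current_joints(): joint angles.
- telemetry.current_dq(): joint speeds.
- telemetry.current_joint_torque(): joint torques, N m.
- telemetry.current_tcp_pos(): TCP position.
- telemetry.current_orientation(): TCP orientation.
- telemetry.current_contact_force(): force on the tool from outside, world axes, zero at the start.
- telemetry.current_torque(): the same for the moment, N m.
- telemetry.current_width(): finger opening in mm.
- telemetry.current_grasp_force(): force on a finger pad.
Only numpy, scipy, OpenCV 4.12 (cv2) and the standard library are available. Lean on these libraries where they do the work, as an engineer would, in place of code of your own. Each camera call takes 0.05 s, during which the arm holds its last target. There are 200 camera calls.

TASK

The load cell is to be checked with the brass coin weight, which lies loose in the blue hinged tray. Lift the tray by its steel handle bar so that the weight slides down into the pick-up corner, lay the tray flat again, and take the weight from the corner. Lay it gently, flat and centred, on the load cell's small round pan without pressing the pan down hard (it bears 6 N at most), let go, and leave the other things on the desk where they are.

Things in the scene. Friction and masses are not known exactly. Their poses are not given: they have to be found in the camera images.
- weight: flat brass coin weight, a disc 50 mm in diameter and 4 mm thick, 45 to 95 g. Origin: centre of its underside, z up through the disc. It starts lying anywhere in the broad part of the tray
- tray (a joint): hinge of the tray, rad: 0 = lying flat on its stand, grows as the handle end is lifted, stop at 0.9. It falls back to 0 if let go. The weight slides all the way into the corner somewhere between 0.25 and 0.65; it stays in the corner when the tray is lowered calmly
- tray_bar (a point): middle of the tray's handle: a steel bar 12 mm thick, 98 mm long, along the tray's y, 54 mm above the desk when flat, clear all round over its middle 70 mm (arms at its ends; tray wall 42 mm away). It can turn in the grip, so the gripper need not tilt. Axes are the tray's: x from handle to pick-up corner, y along the bar, z up when flat. It lies 215 mm behind (-x) and 9 mm above (z) the hinge axis
- tray_corner (a point): where the weight's underside centre rests when fully in the pick-up corner (right-angled walls at the tip), on the tray floor, 48 mm above the desk. Axes as tray_bar; the hinge axis is along y, 3 mm below this point. Here the floor is only a tongue 24 mm wide (39 mm nearer the tip), 3 mm thick, with no side walls, so the weight overhangs it and fingers can close on its rim along y
- stand: the blue tray's fixed dark steel stand: base plate 220 x 90 x 6 mm under the tray, origin at its centre on the desk, x towards the pick-up corner; hinge post 22 mm wide under the corner (75 mm ahead of the origin). The tray is 210 mm long without its handle, 136 mm wide, floor 48 mm above the desk, walls 10 mm above the floor, and funnels to a 54 mm gap that ends 27 mm behind tray_corner
- pan_top (a point): centre of the top of the load cell's white round pan, 36 mm in diameter (less than the weight), 6 mm thick, on a 14 mm stem, 56 mm above the desk. The load cell's body below is 42 mm wide and at most 28 mm high, on a base plate 100 x 80 x 10 mm; it stands on the other side of the desk's middle from the tray
- pan (a joint): how far the pan is pressed down, m: 0 = up; spring of 1.5 N per mm with its stop at 5 mm; more than 4 mm (about 6 N) is an overload. The weight alone presses it less than 1 mm
- screwdriver: bystander: screwdriver with red handle, 160 mm long, lying between the tray and the load cell. Origin: about its middle
- mug: bystander: white mug, 80 mm wide, 90 mm high, beyond the middle of the work area. Origin: midpoint of its underside
- mouse: bystander: black computer mouse, 105 x 60 x 34 mm, to the right. Origin: midpoint of its underside
- pen_pot: bystander: blue cluster of three round pen pots with pens, tallest pot 60 mm wide and 100 mm high, pens to 165 mm, to the right. Origin: midpoint of its underside
- tape: bystander: yellow roll of tape, 90 mm wide, 24 mm high, to the left. Origin: midpoint of its underside
- meter: bystander: yellow hand multimeter lying flat, 160 x 80 x 36 mm, to the left. Origin: midpoint of its underside
Not all that is in view belongs to the job. Of the things like the weight, leave any that is black, green or white; of the rest the smaller one is meant.

How it is judged:
By the outcome, as a careful person would: the job done as asked, in the order asked, and still so for the second after the job is handed in, with the robot touching nothing.
It also fails if it takes over 64 s, if anything falls off the work surface, if the arm or the gripper's body presses on something with over 40 N, if the wrist force passes 120 N, or if a joint passes its speed limit or range.

## Working session

There is one attempt and no reset: what is moved stays moved. The work goes in short steps, each a Python script; the robot and the scene stay as the last script left them, time stands still between calls to the robot, and variables do not carry over. Pictures are saved under pics/ and viewed, at most 10 in all, crops included, and the job is handed in when it is done.

```bash
mkdir -p pics; python3 - <<'E'
from cell import env,cams,telemetry
import cv2,numpy as np
for n in ["scene","top"]:
    cv2.imwrite(f"pics/{n}0.png",cams.snapshot(n)); c=cams.camera_info(n); print(n,c["fx"],c["cx"],c["cy"],np.round(-np.array(c["R"]).T@c["t"]))
print(telemetry.current_orientation(),telemetry.current_time_s())
E
```

```text
scene 378.7082156467549 325.2288703344443 200.75298642177214 [1013.  -42.  915.]
top 379.79222352934374 323.28377463121933 197.09068322152592 [ 433.   28. 1038.]
[-3.13985149e+00  6.28595172e-06  2.91688936e+00] 0.1
```

View pics/top0.png

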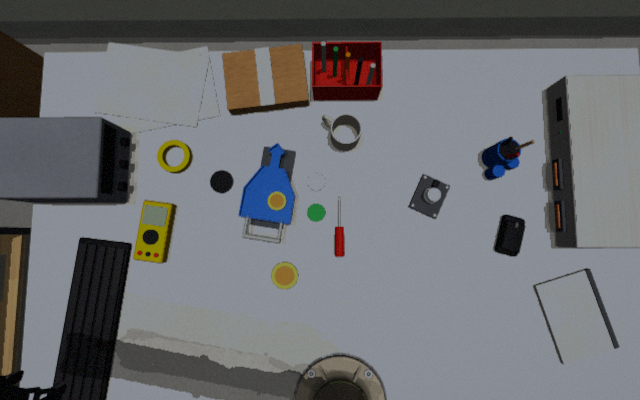

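View pics/scene0.png

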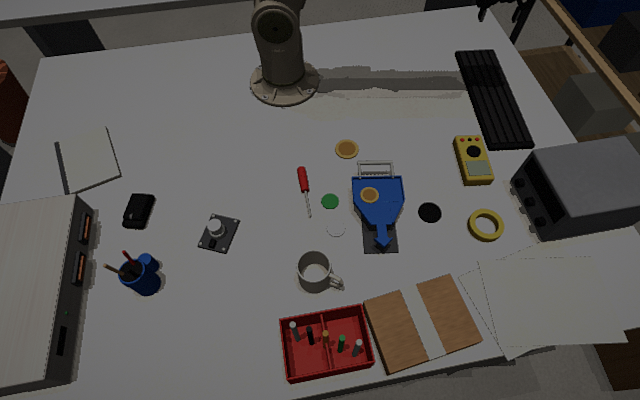

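The top view shows the tray's handle bar near (263,239), the tip near (277,147), the brass weight in the tray at (277,200), the larger brass decoy at (285,275) outside it, and the pan at (433,195). The scene view agrees: tray (377,205), pan (217,226). I'll measure these roughly, then look from close by with the wrist camera.

```bash
cat > h.py <<'E'
from cell import env,cams,telemetry
import cv2,numpy as np
def ray(c,uv,z):
    R=np.array(c["R"]);t=np.array(c["t"]);C=-R.T@t
    d=R.T@np.array([(uv[0]-c["cx"])/c["fx"],(uv[1]-c["cy"])/c["fy"],1.])
    return C+d*(z-C[2])/d[2]
def proj(c,X):
    p=np.array(c["R"])@np.array(X,float)+np.array(c["t"]).ravel(); return np.array([c["fx"]*p[0]/p[2]+c["cx"],c["fy"]*p[1]/p[2]+c["cy"]])
def blobs(m,amin=20):
    cs=cv2.findContours(m.astype(np.uint8)*255,cv2.RETR_EXTERNAL,cv2.CHAIN_APPROX_NONE)[0]
    return sorted([c for c in cs if cv2.contourArea(c)>amin],key=cv2.contourArea,reverse=True)
E
python3 - <<'E'
from h import *
im=cv2.imread("pics/top0.png");c=cams.camera_info("top")
h,s,v=cv2.split(cv2.cvtColor(im,cv2.COLOR_BGR2HSV))
for b in blobs((h>100)&(h<130)&(s>150)&(v>60))[:3]:
    P=b[:,0].astype(float); W=np.array([ray(c,p,54)[:2] for p in P]); print("blue",len(P),P.mean(0))
    tip=P[P[:,1].argmin()]; print(tip,ray(c,tip,58), W.min(0),W.max(0))
for n,uv,z in [("barL",(244,238),54),("barR",(281,241),54),("tip",(277,144),54),("pan",(433,195),56),("coin",(277,200),52)]: print(n,ray(c,uv,z).round(1))
w=cams.camera_info("wrist");C=-np.array(w["R"]).T@w["t"]
print("wrist cam",C.round(),w["fx"],np.round(w["R"],2))
a=cv2.resize(im[135:255,225:305],None,fx=5,fy=5,interpolation=cv2.INTER_CUBIC);cv2.imwrite("pics/crop.png",a)
E
```

```text
blue 223 [269.78923767 188.59641256]
[276. 144.] [669.35197236 164.09612324  58.        ] [461.83999288 115.97942315] [670.31823572 258.89174867]
blue 35 [498.17142857 170.22857143]
[496. 164.] [ 614.68415474 -409.66965433   58.        ] [ 583.7487917  -431.74089753] [ 615.42728763 -400.15237111]
blue 89 [505.42696629 154.68539326]
[505. 139.] [ 680.93402166 -436.02571787   58.        ] [ 607.39292844 -469.08570094] [ 681.94755794 -415.34997901]
barL [423.2 244.4  54. ]
barR [415.5 148.6  54. ]
tip [670.3 162.   54. ]
pan [ 534.  -244.6   56. ]
coin [521.8 160.5  52. ]
wrist cam [ 74. 625. 372.] 280.19814453323744 [[ 0.22  0.97 -0.  ]
 [ 0.94 -0.21  0.27]
 [ 0.26 -0.06 -0.96]]
```

View pics/crop.png

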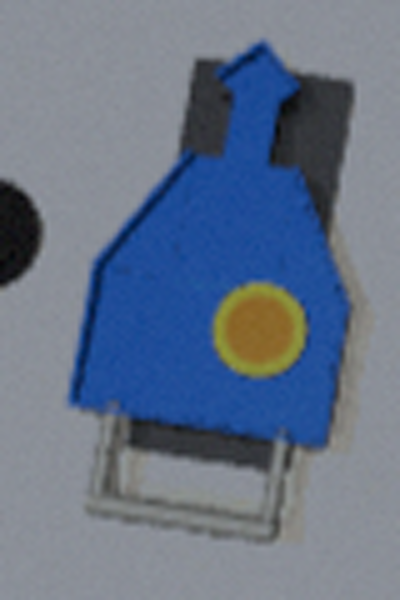

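The crop shows bar ends at full-image pixels (243,235.6) and (280,241), the tip at (278,143.4) and the brass weight loose at (277,200). That gives a yaw of about -0.13. Next is a close look from above the tray.

```bash
python3 - <<'E'
from h import *
c=cams.camera_info("top")
L,R,T=[ray(c,p,z) for p,z in [((243,235.6),54),((280,241),54),((278,143.4),58)]]
B=(L+R)/2; psi=np.arctan2(T[1]-B[1],T[0]-B[0]); print(B,psi,np.linalg.norm(L-R), np.arctan2(-(L-R)[0],(L-R)[1]))
M=(B+T)/2
for yaw in (psi+np.pi/2,psi-np.pi/2): print(yaw,env.solve_ik([B[0],B[1],60],[np.pi,0,yaw]),env.solve_ik([M[0],M[1],240],[np.pi,0,yaw]))
yaw=psi-np.pi/2 if env.solve_ik([B[0],B[1],60],[np.pi,0,psi-np.pi/2]) is not None else psi+np.pi/2
env.move_ptp([M[0]-30,M[1],240],[np.pi,0,yaw])
print(telemetry.current_time_s(),telemetry.current_tcp_pos())
cv2.imwrite("pics/w1.png",cams.snapshot("wrist"))
E
```

```text
[422.45862716 199.18739232  54.        ] -0.16096403581723498 96.90912441716505 -0.14338943697139925
1.4098322909776615 [-0.93953421  0.26607421  0.48820617  2.03689607 -0.16139342  0.87493549
 -0.52298992] [-0.8484264   0.31302923  0.60524673  1.55595441 -0.18143541  1.32936598
 -0.38340634]
-1.7317603626121316 [-0.68178646  0.24865132  0.19429556  2.02626919 -0.06209527  0.87211567
  2.52727512] [-0.60148271  0.28477511  0.28688867  1.54489041 -0.08207855  1.32378298
  2.67518024]
2.3917 [516.47909484 179.84326196 239.96905513]
```

View pics/w1.png

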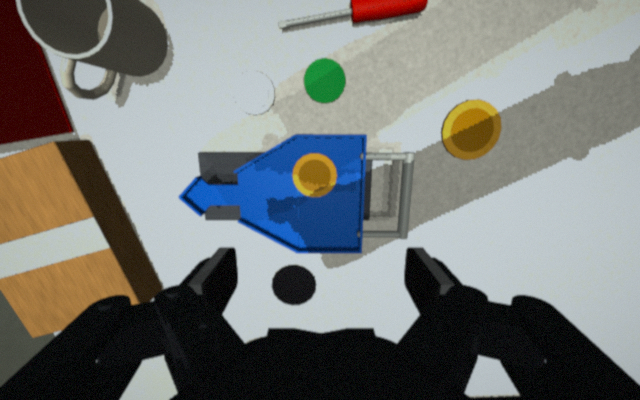

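The wrist view shows the bar from (410,153) to (404,238), the tray tip at (181,196), the weight at (314,175), and nothing near the bar's free middle.

```bash
python3 - <<'E'
from h import *
c=cams.camera_info("wrist")
im=cv2.imread("pics/w1.png");h,s,v=cv2.split(cv2.cvtColor(im,cv2.COLOR_BGR2HSV))
b=blobs((h>100)&(h<130)&(s>150)&(v>50))[0][:,0].astype(float)
W=np.array([ray(c,p,56) for p in b]); 
A,B=[ray(c,p,58) for p in ((410,153),(404,238))]; bar=(A+B)/2; T=ray(c,(181,196),58)
print("bar",bar,np.linalg.norm(A-B),"tip",T,"psi bar",np.arctan2((A-B)[0],-(A-B)[1]),"psi axis",np.arctan2(*(T-bar)[[1,0]]),np.linalg.norm(T-bar))
psi=np.arctan2(*(T-bar)[[1,0]]);e=np.array([np.cos(psi),np.sin(psi)]);n=np.array([-e[1],e[0]])
x=W[:,:2]@e;y=W[:,:2]@n
print("len",np.ptp(x),"wid",np.ptp(y),"axis offset mid wide",(y.min()+y.max())/2,"bar",bar[:2]@n, "x back",x.min(),"bar x",bar[:2]@e)
m=np.zeros(im.shape[:2])
for r in range(140,250,8): print(r, v[r,370:420:2])
E
```

```text
bar [423.59016302 204.28633168  58.        ] 96.89793472936215 tip [670.52304514 163.13419422  58.        ] psi bar -0.14665270617376275 psi axis -0.1651355055804593 250.3384642626871
len 205.5692637884955 wid 134.39790592603387 axis offset mid wide 271.6425064985968 bar 271.13952892259255 x back 431.44996422351005 bar x 384.2458683879172
140 [187 197 195 197 199 204 210 203 207 207 208 207 206 207 204 208 208 208
 207 211 208 209 208 207 208]
148 [177 176 175 177 179 180 191 190 180 174 179 178 188 196 197 199 208 208
 207 208 209 209 207 207 208]
156 [165 167 162 162 164 163 163 165 160 163 169 188 187 188 184 179 184 184
 162 181 195 174 135 134 135]
164 [ 79 158 206 206 208 203 193 141 133 164 158 112 101 108 113 132  98  83
  98 121 113 101 130 137 136]
172 [ 54 124 139 140 138 134 139 118 115 113  93  91 101 107 107 128  83  83
 104 119 107 102 135 140 140]
180 [ 59 127 134 134 133 139 140 126 118 114  91  90 107 107 111 121  76  89
 110 118 105 110 132 133 134]
188 [ 72 134 138 139 135 130 133 119 115 115  88 102 107 104 128 104  84  96
 119 109 102 121 131 135 137]
196 [ 83 141 137 139 138 137 124 115 113  94  92 102 101 110 129  83  85 102
 117 108 106 137 141 137 137]
204 [106 138 144 137 134 141 125 121 114  88  89 105 110 134 131  80  93 104
 115 105 116 138 137 135 134]
212 [ 93 107 111 114 111 104  95  96  96  92 102 106 107 133 115  77  94 114
 110 103 135 138 135 134 131]
220 [124 122 127 122 128 130 128 125 132 131 138 134 140 140  90  86 100 116
 108 104 131 137 139 136 134]
228 [137 135 139 140 134 136 134 137 138 133 136 137 135 128  79  88 108 114
 103 114 136 147 171 198 205]
236 [109 112 110 111 112 108 111 109 108 108 110 109 111 110 102  98 115 112
 112 196 208 212 207 207 208]
244 [140 141 137 138 141 140 135 166 175 202 208 209 210 209 209 209 210 207
 210 209 208 208 209 209 207]
```

```bash
cat >> h.py <<'E'
psi=-0.16; e=np.array([np.cos(psi),np.sin(psi),0]); bar=np.array([423.3,202.,57.]); O=[np.pi,0,psi-np.pi/2]
def at(th,b): return b+e*(215*(1-np.cos(th))+9*np.sin(th))+np.array([0,0,215*np.sin(th)+9*(np.cos(th)-1)])
def st(*a): print(*a,round(telemetry.current_time_s(),2),telemetry.current_tcp_pos().round(1),np.round(telemetry.current_contact_force(),1),round(telemetry.current_width(),1),telemetry.current_grasp_force())
E
python3 - <<'E'
from h import *
env.set_gripper(38)
env.move_ptp(bar+[0,0,60],O); st()
print(env.servo_line(bar+[0,0,4],v=80,max_force=10)); st()
env.set_gripper(0,30); st("grip")
b=telemetry.current_tcp_pos()
for i,th in enumerate(np.linspace(.12,.72,6)):
    env.servo_line(at(th,b),v=80); st(th)
env.sleep(.6)
cv2.imwrite("pics/w2.png",cams.snapshot("wrist")); cv2.imwrite("pics/t2.png",cams.snapshot("top"))
E
python3 -c "
import cv2,numpy as np
a=cv2.imread('pics/w2.png');b=cv2.imread('pics/t2.png')[110:270,220:320]
cv2.imwrite('pics/v2.png',np.hstack([cv2.resize(a,(550,344)),cv2.resize(b,(215,344))]))"
```

```text
3.63 [424.8 202.2 118.3] [0.2 0.5 1.2] 37.9 0.0
False
4.48 [423.7 202.1  61.4] [ 0.4  0.1 -0.4] 37.9 0.0
grip 4.83 [423.8 202.2  61.6] [0.3 0.2 4.4] 10.8 29.302206337451935
0.12 5.32 [426.3 201.8  87.1] [ 1.   0.1 -2.5] 10.7 29.297262132167816
0.24 5.79 [431.6 200.9 112.1] [-1.4  1.1 -2. ] 11.0 29.32147443294525
0.36 6.27 [439.9 199.6 137. ] [-3.7  1.5 -0.5] 10.9 29.378344416618347
0.48 6.74 [450.7 197.8 160.1] [-7.6  1.7  1.5] 10.9 29.54851895570755
0.6 7.22 [464.1 195.7 181.9] [-11.9  -0.4   6.5] 10.7 29.648576080799103
0.72 7.69 [480.5 193.1 202.2] [-14.8  -0.6  11.3] 10.7 30.18459677696228
```

View pics/v2.png

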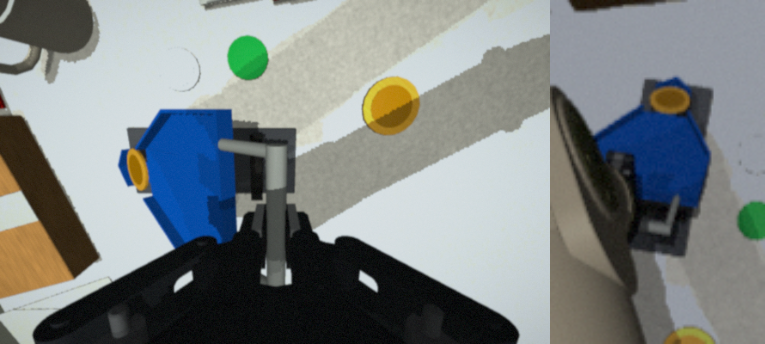

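The tray is up and the weight sits in the tip, at about (137,170) in the wrist half and (670,98) in the top half. I'll lower it calmly, release, and look at the corner.

```bash
python3 - <<'E'
from h import *
b=np.array([423.7,202.1,61.4])
for th in np.linspace(.6,0,6): env.servo_line(at(th,b),v=55)
st("down")
env.servo_line(b-[0,0,1],v=20,max_force=8); st()
env.set_gripper(38); env.sleep(.2); st("open")
env.servo_line(b+[0,0,70],v=120)
cor=bar+215*e; cor[2]=48; print("corner",cor)
# grip pose: fingers close along tray y => tool y = +-tray y
for yaw in (psi,psi+np.pi,psi-np.pi): print(yaw,env.solve_ik(cor+[0,0,5],[np.pi,0,yaw]),env.solve_ik([534,-244.6,62],[np.pi,0,yaw]))
env.move_ptp(cor-60*e+[0,0,150],O)
cv2.imwrite("pics/w3.png",cams.snapshot("wrist"));c=cams.camera_info("wrist")
cv2.imwrite("pics/t3.png",cams.snapshot("top")); st()
im=cv2.imread("pics/w3.png");h,s,v=cv2.split(cv2.cvtColor(im,cv2.COLOR_BGR2HSV))
for q in blobs((h>10)&(h<35)&(s>120)&(v>80),200): 
    (x,y),d,a=cv2.fitEllipse(q); print((x,y),d,ray(c,(x,y),52))
E
```

```text
down 12.1 [424.  202.2  61.7] [-2.4  2.7 -1.1] 10.9 31.49952471256256
12.35 [423.9 202.2  61. ] [-4.8  2.6  3.7] 10.0 31.961444914340973
open 12.93 [423.8 202.   60.4] [-0.6 -0.1 -1. ] 37.9 0.0
corner [635.55386593 167.74658558  48.        ]
-0.16 [-1.05574527  1.09017612  1.34621718  1.53660379 -1.07386344  1.38823804
 -1.35162571] [-0.48350767  0.95773687  1.35078004  1.73798882 -0.97801488  1.29557232
 -0.63073911]
2.981592653589793 [-0.64806747  0.65392116  0.49733099  1.51812151 -0.33987032  1.05631609
  1.34182052] [-0.25824324  0.61446433  0.86261329  1.73025997 -0.53011361  1.04721322
  2.19952329]
-3.3015926535897933 [-0.64806747  0.65392116  0.49733099  1.51812151 -0.33987032  1.05631609
  1.34182052] [-0.25824324  0.61446433  0.86261329  1.73025997 -0.53011361  1.04721322
  2.19952329]
14.47 [574.7 178.  196.7] [-1.5 -0.   0.4] 37.8 0.0
(48.650386810302734, 197.88865661621094) (107.60152435302734, 123.1400146484375) [835.11030761 136.48291401  52.        ]
(74.66287994384766, 309.4900817871094) (75.1755599975586, 161.16734313964844) [858.58817965 259.41903783  52.        ]
(546.8021850585938, 123.11554718017578) (60.6148681640625, 74.42634582519531) [361.04032015 141.90170209  52.        ]
(257.631591796875, 198.57350158691406) (48.24669647216797, 50.328067779541016) [635.15730228 169.31154975  52.        ]
```

View pics/w3.png

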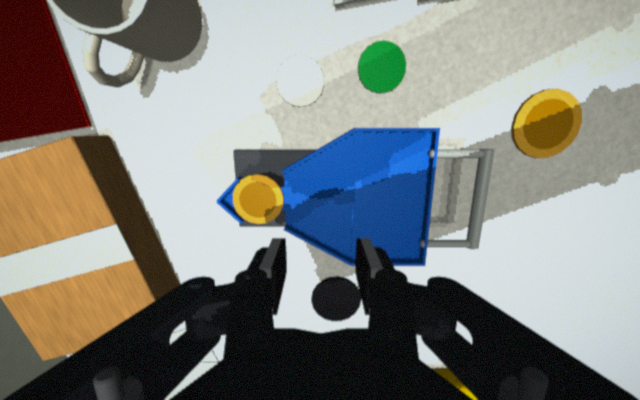

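The weight rests in the corner of the flat tray at (258,199). That puts it at (635.2,169.3), within 2 mm of where the corner should be. I'll grasp it.

```bash
python3 - <<'E'
from h import *
Q=[np.pi,0,psi+np.pi]; g=np.array([635.3,168.9,53.5])
env.set_gripper(68)
env.move_ptp(g+[0,0,60],Q); st()
print(env.servo_line(g,v=70,max_force=8)); st()
env.set_gripper(40,25); st("grip")
env.servo_line(g+[0,0,12],v=30); st(); env.servo_line(g+[0,0,110],v=120); st("lift")
# look at the pan
P=np.array([534,-244.6,0]); Qp=[np.pi,0,2.98]
env.move_ptp(P+[-45,0,185],Qp); env.sleep(.2); st()
cv2.imwrite("pics/w4.png",cams.snapshot("wrist"));c=cams.camera_info("wrist")
print(proj(c,[534,-244.6,56]),proj(c,telemetry.current_tcp_pos()-[0,0,3]))
import pickle;pickle.dump(c,open("c4","wb"))
E
```

```text
16.12 [635.3 169.  113.7] [ 1.  -1.  -0.9] 67.9 0.0
False
17.13 [635.7 168.9  54.1] [0.4 1.3 0.3] 67.8 0.0
grip 17.45 [635.7 168.9  54.3] [-1.6 -0.8  6.9] 48.4 25.272434055805206
18.0 [635.3 169.   65.5] [ 0.4  0.  -0.6] 47.9 25.91793268918991
lift 18.97 [634.8 168.9 162.5] [-0.4  0.1 -0.3] 48.2 25.93962997198105
20.78 [ 489.6 -243.7  184.9] [ 0.3 -0.2 -0. ] 48.4 25.94009041786194
[325.82597607 246.99334855] [317.80413371 270.33253501]
```

View pics/w4.png

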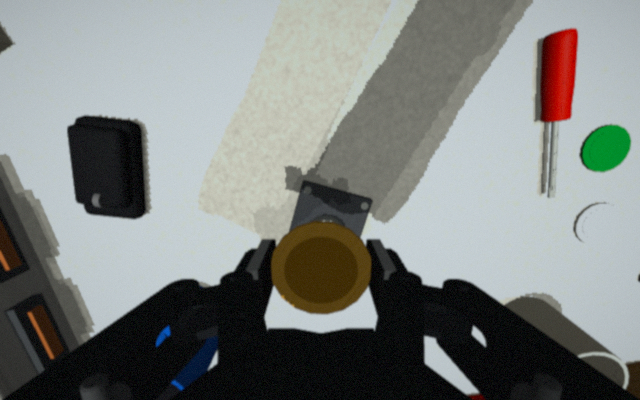

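The weight is held level at (321,268), but it hides the pan. I'll move about 105 mm ahead so the pan shows.

```bash
python3 - <<'E'
from h import *
env.servo_line([594,-244.6,165],v=150); env.sleep(.3); st()
c=cams.camera_info("wrist");im=cams.snapshot("wrist");cv2.imwrite("pics/w5.png",im);t=telemetry.current_tcp_pos()
h,s,v=cv2.split(cv2.cvtColor(im,cv2.COLOR_BGR2HSV))
for q in blobs((h>8)&(h<35)&(s>120)&(v>50),1000)[:3]:
    (x,y),d,a=cv2.fitEllipse(q); print("coin",(x,y),d,ray(c,(x,y),t[2]-1.5)-t)
import pickle;pickle.dump(c,open("c5","wb"))
print(proj(c,[534,-244.6,56]))
E
```

```text
22.0 [ 593.7 -244.7  165.4] [ 0.1  0.2 -1.2] 48.3 25.939891040325165
coin (320.611083984375, 267.1030578613281) (89.39495086669922, 99.67606353759766) [-2.30747919  1.69846048 -1.5       ]
[306.77259774 137.47930662]
```

View pics/w5.png

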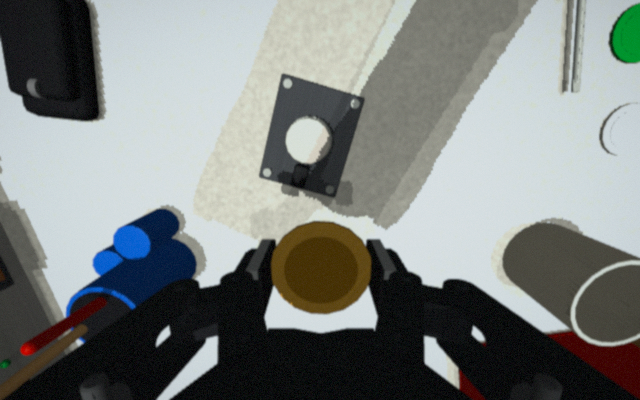

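The pan shows clearly at about (308,140), with the weight held level at (321,267). I'll refine the pan centre and check it against the top view.

```bash
python3 - <<'E'
from h import *
import pickle
def pan(im,c,uv,r,th):
    v=cv2.cvtColor(im,cv2.COLOR_BGR2GRAY); m=(v>th); y,x=np.mgrid[:400,:640]; m&=(np.hypot(x-uv[0],y-uv[1])<r)
    q=cv2.convexHull(blobs(m,10)[0]); (x,y),d,a=cv2.fitEllipse(q); w=ray(c,(x,y),56)
    z=np.linalg.norm(w+np.array(c["R"]).T@c["t"]); print((x,y),np.array(d)*z/c["fx"],w.round(1))
im=cv2.imread("pics/w5.png");c=pickle.load(open("c5","rb"))
for th in (90,105,120): pan(im,c,(308,140),31,th)
im=cv2.imread("pics/top0.png");c=cams.camera_info("top")
for th in (100,120,140): pan(im,c,(433,195),11,th)
E
```

```text
(306.7893981933594, 139.32286071777344) [36.2787882  40.06565833] [ 535.4 -244.8   56. ]
(306.6656494140625, 139.33868408203125) [35.59661071 39.16787879] [ 535.4 -244.9   56. ]
(306.5738830566406, 139.5253143310547) [34.96586571 38.8762772 ] [ 535.5 -245.    56. ]
(433.6630554199219, 194.03399658203125) [35.21742234 38.73308951] [ 536.6 -246.4   56. ]
(433.8329162597656, 194.07980346679688) [33.01885456 35.63840399] [ 536.4 -246.9   56. ]
(433.5431823730469, 193.92420959472656) [28.92576217 31.16875975] [ 536.8 -246.1   56. ]
```

Wrist and top views agree on the pan at about (536,-245.5). Allowing for the weight's offset in the grip, the TCP target is (537.2,-246.5). Placing it now.

```bash
python3 - <<'E'
from h import *
p=np.array([537.2,-246.5,0])
env.servo_line(p+[0,0,110],v=120); env.servo_line(p+[0,0,67],v=60); env.sleep(.3); st()
print(env.servo_line(p+[0,0,60.8],v=8,max_force=1.8)); st("touch")
env.sleep(.2); st()
env.set_gripper(54); env.sleep(.2);env.set_gripper(66); env.sleep(.2); st("open")
env.servo_line(p+[0,0,75],v=40); env.servo_line(p+[60,0,165],v=120); env.sleep(.3); st()
c=cams.camera_info("wrist");im=cams.snapshot("wrist");cv2.imwrite("pics/w6.png",im)
h,s,v=cv2.split(cv2.cvtColor(im,cv2.COLOR_BGR2HSV))
for q in blobs((h>8)&(h<35)&(s>110)&(v>50),500)[:4]:
    (x,y),d,a=cv2.fitEllipse(q); print("coin",(x,y),d,ray(c,(x,y),60))
E
```

```text
24.02 [ 537.4 -246.6   67.3] [-0.2 -0.4  0.2] 48.0 25.93818873167038
True
touch 24.73 [ 537.1 -246.4   60.8] [ 1.2 -0.2  2.1] 48.3 26.046777963638306
24.93 [ 536.8 -246.3   60.5] [ 1.1 -1.3  2.4] 48.1 26.072537899017334
open 25.84 [ 536.6 -246.1   60.3] [ 1.5  0.4 -0.4] 65.7 0.0
27.71 [ 597.  -246.4  164.7] [-0.7  1.7 -0.5] 65.9 0.0
coin (308.44256591796875, 137.18240356445312) (62.72456741333008, 65.12716674804688) [ 536.76250161 -244.79731734   60.        ]
coin (33.186492919921875, 363.0079345703125) (10.99347972869873, 150.87103271484375) [ 705.97029062 -548.81127034   60.        ]
```

View pics/w6.png

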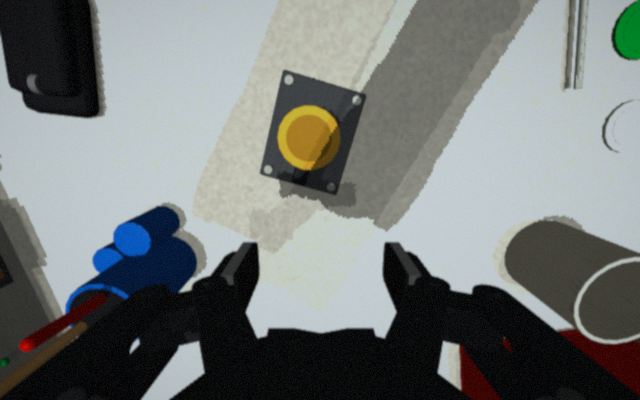

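The weight lies flat on the pan at (308,137). By the same camera it is about 1.4 mm from the pan centre, and the gripper is clear. Handing in.

```bash
python3 -c "
from cell import env
print(env.finish_job())"
```

```text
the job is handed in; nothing more can be done
None
```

The job is handed in: I lifted the tray by its handle, the weight slid into the corner, and it now lies flat on the load cell's pan, about 1.4 mm off centre, laid with about 2.4 N in roughly 28 s, with no contact with other objects seen.

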